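# Set out a shelf slat for sawing

## Robot

A 6-joint arm with a two-finger parallel gripper is mounted at the origin on the work surface. World frame = base frame: x ahead of the robot, y to its left, z up, the work surface at z = 0. Lengths are in mm, angles in rad, forces in N, time in s.
With the tool pointing down it reaches from about 275 to 750 mm from the base axis. Payload 10.2 kg.
Tool frame: the origin (TCP) lies at the centre of the arm's flange, where the gripper is bolted on; the fingertips stand 173 mm ahead of it and the grasp point (between the pads) lies 155 mm ahead of it; z points along the fingers, y is the line along which they close (so a half turn about z gives the same grasp; the last joint's range is limited). The gripper opens to 85 mm and grips with 20 to 120 N. Pads are 22 mm wide; open, the fingers measure 114 mm over their backs; the gripper's body (76 mm by 85 mm) begins 54 mm behind the grasp point. The pads swing forward as they close: fully open they stand 13 mm farther back than shut.
Start: joints at [-1.444, 0.313, 1.498, -0, 1.331, -0.223], TCP at [179.91, -493.219, 404.694] pointing down, gripper open.
Joint ranges: [-2.94, 2.94], [-0.97, 2.17], [0.19, 2.56], [-1.23, 4.37], [0.02, 3.11], [-2.88, 2.88]. Speed limits (rad/s): [2.39, 2.39, 3.01, 3.14, 3.14, 3.14].

## Interface

Orientations are given as a unit quaternion [w, x, y, z].
In Python, from rig import ctrl gives the robot as it stands.
- The arm moves only by the shell command python3 steer.py 'ROWS' [OPENING] [FORCE]. ROWS is a JSON list of rows, 1 to 8 of them, each written [[dx, dy, dz], [rx, ry, rz]]: dx, dy, dz in normalised numbers (1 is 1000 mm), then a rotation vector rx, ry, rz in fractions of the full range, 1 being 2 pi rad; each row is the pose to reach, as a shift and turn from the pose commanded when the command began, along the tool's axes at that moment; what a row does not reach only later rows make up. A row lasts 1/10 s, in which the tool goes at most 50 mm and 0.15 rad, less where a joint would pass 70% of its speed; a pose out of reach is approached as far as the arm can. OPENING is the opening from 0.0 (shut) to 1.0 (fully open), set as the command begins (- or left out keeps the last). The fingers move at their own pace and stop on an object; FORCE is the grip in N (left out, the last holds). Time passes only in rows, so rows that do not move let the fingers close. It prints the time, the measured TCP pose, the force, the opening and the grip force at its end. Shift and turn numbers lie between -1 and 1, and a call with a number outside is refused. Input that does not fit is refused with a message, and nothing moves.
- ctrl.sense(): the state, without advancing time (a new reading comes with each control period).
- ctrl.capture(name): name is "scene" or "top" or "wrist"; returns the picture (480x640x3 uint8, red, green, blue); there is no depth.
- ctrl.calibration(name): a dict with "fx", "fy", "cx", "cy" (pixels), "position" and "attitude" of the camera in the world. Camera axes: x right, y down, z forward; pixel columns grow to the right and rows downward; lengths in mm; the calibration is good to about 2 mm. A picture is of the moment at which its call begins: read the wrist's pose just before it. calibration takes no time and is no camera call; for the wrist camera it gives the pose at the moment of the call.
- ctrl.finish_job(): hands the job in; it is judged then, once.
The state is a dict: "time_s": time; "joints": joint angles; "dq": joint speeds; "tau": joint torques, N m; "eef_pos": TCP position; "ee_rot": TCP orientation; "force": force on the tool from outside, world axes, zero at the start; "wrist_torque": the same for the moment, N m; "grip_width": opening from 0.0 (shut) to 1.0 (fully open); "grip_force": force on a finger pad.
Only numpy, scipy, OpenCV 4.12 (cv2) and the standard library are available. Lean on these libraries where they do the work, as an engineer would, in place of code of your own. Each camera call takes 0.05 s, during which the arm holds its last target. There are 200 camera calls.

## Task

Get this shelf slat ready for me to saw: first turn the dust extraction switch to its green mark and let go of it, then slide the slat straight out along the sawing platform, without lifting it off or letting it tip, until its pencil line lies along the platform's right-hand edge. More than half of it then hangs over, so finish holding the part that is still on the platform, pressed down flat, and keep holding it there. Leave the tools and other things lying about where they are.

Things in the scene. Friction and masses are not known exactly. Their poses are not given: they have to be found in the camera images.
- platform: Sawing platform screwed to the bench (does not move): plywood top 260 mm (its x) by 380 mm (its y), 18 mm thick, on two wooden bearers, 80 mm high overall. Origin: centre of its underside, at bench height; z up. The slat is slid towards its -y, the robot's right. It stands turned by up to 0.12 rad from the bench.
- platform_edge (a point): Middle of the upper right-hand (-y) edge of the platform, 190 mm from the platform's centre along its -y, at its top surface. Same axes as the platform.
- slat: Loose white-faced shelf slat flat on the platform, 60 mm wide (its x), 420 mm long (its y), 20 mm thick, about 0.36 kg. Origin: centre of its underside. Its -y end is the outer end, already sticking out a little over the platform's right edge. It lies up to 0.12 rad askew on the platform. Friction on the platform 0.5 to 0.7. Once more than half of it is out it tips over the edge unless held down.
- slat_line (a point): Middle of the dark pencil line, 4 mm wide, drawn square across the slat: on its top face, 250 mm from the outer (-y) end, that is 40 mm to the inner (+y) side of the slat's centre. Same axes as the slat. 170 mm of slat remain inside of the line.
- control_box: Grey control box of the dust extraction, fixed, left of the platform: 120 (x) by 100 (y) by 75 mm high. The switch is central on its top, with four coloured marks around. Origin: centre of its underside. Its +x points away from the robot, within 0.35 rad. Marks lie, from its +x towards its +y, at: white (off) 0.9 rad, yellow 0.3, green -0.3, red -0.9.
- selector (a joint): Angle of the switch in rad, growing clockwise from above. Detents 0.6 rad apart: 0 white (off), 0.6 yellow, 1.2 green, 1.8 red (stops at -0.05 and 1.85); let go, it springs to the nearest. Its pointer, the white line on the bar, points at 0.9 minus this value, from the box's +x towards its +y. Turning over a detent takes about 0.1 N m.
- selector_grip (a point): Point on the switch's vertical axis, 99 mm above the bench, where to grip its black bar. The bar, centred on the axis, is 48 mm long, 12 mm thick and stands 84 to 109 mm above the bench on a disc of 50 mm diameter. The point turns with the switch: the bar lies 0.9 rad from the point's x axis towards its y axis.
- pencil: Flat red carpenter's pencil, 200 mm long (y) by 8 by 6 mm, lying on the platform's far part, alongside the slat. Origin: centre of its underside. Leave it.
- handsaw: Hand saw lying flat beyond the platform, steel blade about 460 mm long, dark wooden handle, 24 mm high. Origin: where blade and handle meet, at the underside; the blade runs along its +x. Leave it.
- try_square: Try square lying flat on the bench to the right of the platform, dark wooden stock 120 mm, steel blade 150 mm, 18 mm high. Origin: centre of the stock's underside. Leave it.
- tape_measure: Yellow and black tape measure, 68 by 40 by 66 mm high. Origin: centre of its underside. Leave it.
- glue_bottle: White bottle with orange cap, 64 mm diameter, 190 mm high. Origin: centre of its underside. Leave it.
- paint_can: Paint can with green label, 100 mm diameter, 120 mm high. Origin: centre of its underside. Leave it.
- screw_carton: Open cardboard box of brass screws, 130 by 90 by 60 mm high. Origin: centre of its underside. Leave it.

How it is judged (in metres and radians):
On the way, in this order (a step that is already met when the one before it is completed fails the run):
1. The extraction switch is clicked in at the green mark and let go (value of joint selector between 1.08 and 1.32 rad and contact force between the fingers and selector below 0.3 N), for 0.3 s.
2. The slat is slid out with its pencil line along the platform's edge, level on the platform and held by the fingers (value of joint selector between 1.08 and 1.32 rad and y of slat_line in the frame of platform_edge between -0.007 and 0.007 m and x of slat_line in the frame of platform_edge between -0.08 and 0.08 m and angle between the y axis of slat and the y axis of platform, either way round below 0.07 rad and angle between slat's own z axis and vertical below 0.03 rad and z of slat_line in the frame of platform_edge between 0.016 and 0.024 m and contact force between the fingers and slat above 1.5 N and contact force between slat and platform above 1 N and linear speed of slat below 0.02 m/s and y of the grasp point in the frame of platform_edge above 0 m), for 0.3 s.
At the end, for the whole second after the job is handed in: Switch at green (0.12 rad). Pencil line within 7 mm of the platform's right edge and along it (0.07 rad), within 80 mm of the edge's middle; slat flat on top (0.03 rad, 4 mm), still, pressing on the platform with over 1 N, held by the fingers with over 1.5 N, tool on the platform's side of the edge (all of step 2); the arm keeps its last pose, push and grip.
It fails at once if The slat tips (angle between slat's own z axis and vertical above 0.12 rad).
It fails at once if The slat is lifted off the platform instead of being slid (z of slat_line in the frame of platform above 0.12 m).
It fails at once if One of the tools or other things lying about is shifted by more than 30 mm (distance of any of pencil, handsaw, try_square, tape_measure, glue_bottle, paint_can, screw_carton from where it was at the start of the episode above 0.03 m).
It also fails if it takes over 48 s, if anything falls off the work surface, if the arm or the gripper's body presses on something with over 40 N, if the wrist force passes 120 N, or if a joint passes its speed limit or range.

## Working session

There is one attempt and no reset: what is moved stays moved. The work goes in short steps, Python scripts to look and compute and a shell command to move; the robot and the scene stay as the last step left them, time stands still between calls to the robot, and variables do not carry over. Pictures are saved under pics/ and viewed, at most 10 in all, crops included, and the job is handed in when it is done.

```bash
ls; mkdir -p pics; python3 - <<'E'
from rig import ctrl
import cv2,json
for n in("top","scene"):
    im=ctrl.capture(n); cv2.imwrite(f"pics/{n}0.png",im[:,:,::-1]); print(n,ctrl.calibration(n))
print(ctrl.sense())
E
```

```text
pics
rig.py
steer.py
top {'fx': 481.5982999454747, 'fy': 481.5982999454747, 'cx': 319.52754941786185, 'cy': 237.7366916258549, 'position': array([ 399.59452835,  -36.25680409, 1292.5843244 ]), 'attitude': array([ 0.03499738, -0.69942744,  0.71198061, -0.05157569])}
scene {'fx': 481.02365181094024, 'fy': 481.02365181094024, 'cx': 321.4293823452789, 'cy': 239.96454953458374, 'position': array([1302.40386835,  262.91781557,  748.55273442]), 'attitude': array([-0.2407309 ,  0.4966034 ,  0.75222431, -0.35998929])}
{'time_s': 0.1, 'joints': array([-1.44443774e+00,  3.13428772e-01,  1.49838593e+00, -2.09004863e-05,
        1.33098218e+00, -2.23397770e-01]), 'dq': array([ 0.00062863, -0.00100516, -0.0014926 , -0.00081475, -0.0007006 ,
        0.0013853 ]), 'tau': array([ 3.14620171e-03, -4.12899649e+01, -2.60144770e+01, -1.47405262e-04,
        2.97737446e-03, -1.87954748e-05]), 'eef_pos': array([ 179.88531095, -493.18780892,  404.16506218]), 'ee_rot': array([-6.01897420e-04,  9.84747130e-01,  1.73990597e-01,  1.90651121e-05]), 'force': array([-0.34149854,  0.91969032, -0.68491692]), 'wrist_torque': array([-0.01954221, -0.0006447 , -0.06264263]), 'grip_force': 0.0, 'grip_width': 0.9976723726960588}
```

View pics/top0.png

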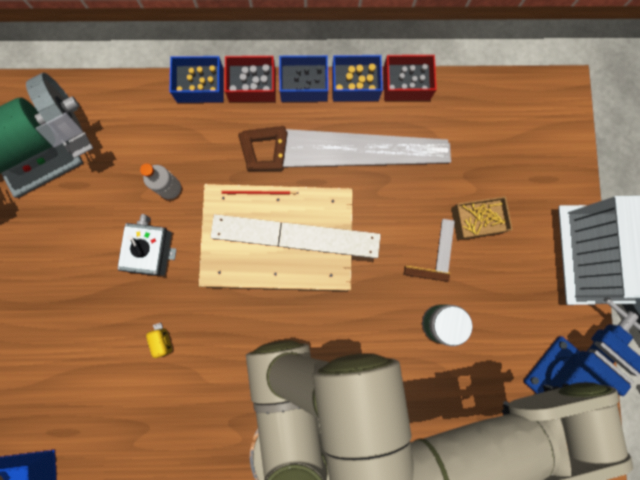

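View pics/scene0.png

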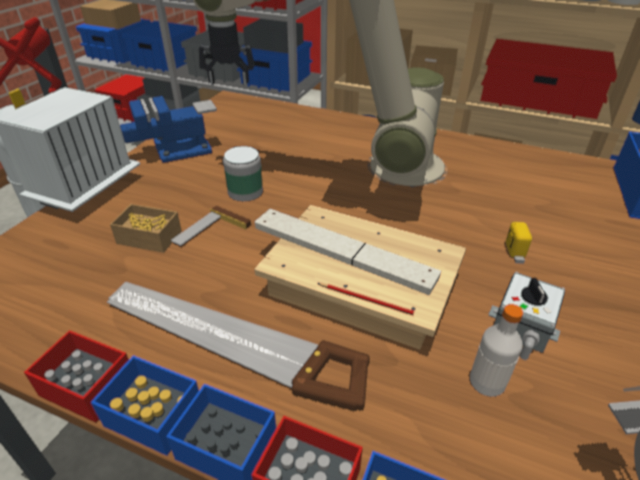

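Top view: platform at about (200–352, 185–290), slat from (213,228) to (380,245) with its line at (280,234), control box at about (143,249), and bottle at (160,180). I'll enlarge these areas.

```bash
python3 - <<'E'
import cv2
im=cv2.imread("pics/top0.png")
cv2.imwrite("pics/plat.png",cv2.resize(im[175:300,190:390],None,fx=4,fy=4,interpolation=cv2.INTER_CUBIC))
cv2.imwrite("pics/box.png",cv2.resize(im[210:285,110:185],None,fx=8,fy=8,interpolation=cv2.INTER_CUBIC))
E
```

```text
(no output)
```

View pics/plat.png

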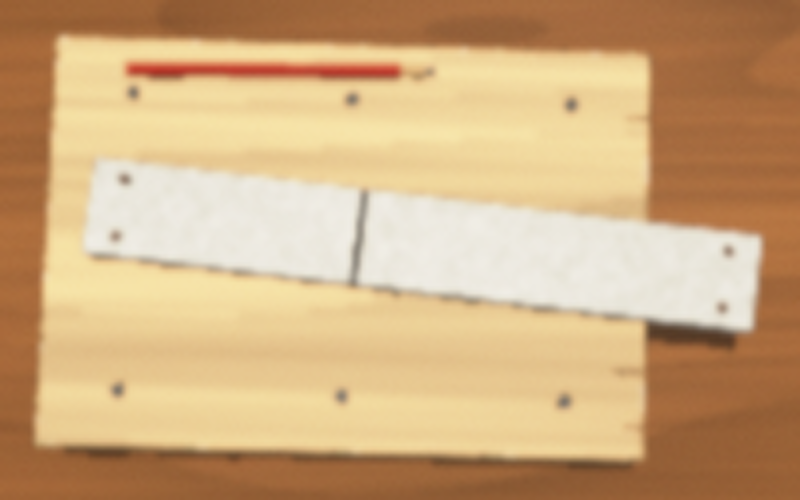

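View pics/box.png

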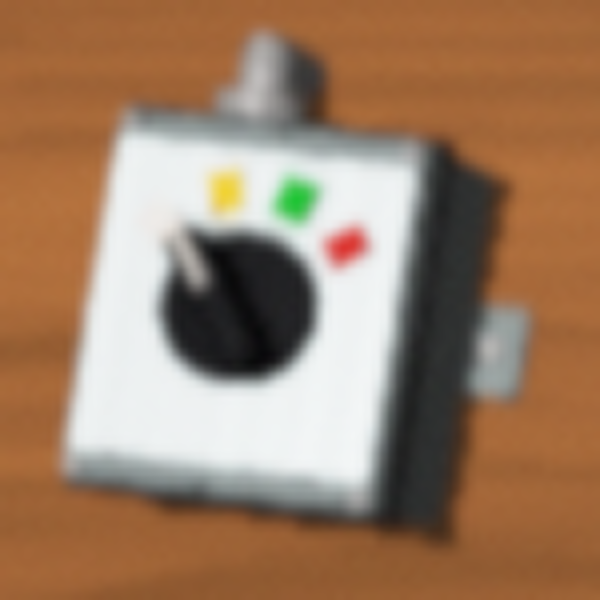

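Platform crop (4×): top corners (57,37), (648,53), (643,461), (37,445). Slat corners (97,158), (762,235), (752,330), (85,252), with the line from (365,190) to (353,285). Box crop (8×): corners (130,110), (430,145), (370,515), (70,475), disc centre (238,308). The pointer is at the white mark.

```bash
cat > h.py <<'E'
from rig import ctrl
import numpy as np
from scipy.spatial.transform import Rotation as R
def rot(q): return R.from_quat(np.roll(q,-1))
def ray(cal,uv,z):
    uv=np.atleast_2d(uv).astype(float)
    d=np.c_[(uv[:,0]-cal["cx"])/cal["fx"],(uv[:,1]-cal["cy"])/cal["fy"],np.ones(len(uv))]
    d=rot(cal["attitude"]).apply(d); p=np.array(cal["position"])
    return p+d*((z-p[2])/d[:,2])[:,None]
def proj(cal,P):
    q=rot(cal["attitude"]).inv().apply(np.atleast_2d(P)-cal["position"])
    return np.c_[q[:,0]/q[:,2]*cal["fx"]+cal["cx"],q[:,1]/q[:,2]*cal["fy"]+cal["cy"]]
def crop(uv,s,x0,y0): return (np.array(uv)+.5)/s-.5+[x0,y0]
E
python3 - <<'E'
from h import *
np.set_printoptions(precision=1,suppress=True)
c=ctrl.calibration("top")
def show(n,P):
    print(n,P[:,:2].tolist() if 0 else P[:,:2].round(1).tolist(),'ctr',P.mean(0))
    for i in range(len(P)):
        d=P[(i+1)%len(P)]-P[i]; print('   len',round(np.hypot(*d[:2]),1),'ang',round(np.arctan2(d[1],d[0]),3))
show('plat',ray(c,crop([(57,37),(648,53),(643,461),(37,445)],4,190,175),80))
show('slat',ray(c,crop([(97,158),(762,235),(752,330),(85,252)],4,190,175),100))
show('line',ray(c,crop([(365,190),(353,285)],4,190,175),100))
show('box',ray(c,crop([(130,110),(430,145),(370,515),(70,475)],8,110,210),75))
show('disc',ray(c,crop([(238,308)],8,110,210),80))
show('bar',ray(c,crop([(192,255),(255,350)],8,110,210),109))
show('marks',ray(c,crop([(160,215),(228,190),(297,200),(347,247)],8,110,210),75))
show('bottle',ray(c,[(148,170)],190))
E
```

```text
plat [[692.4, 227.2], [676.6, -151.3], [415.7, -141.0], [432.7, 236.9]] ctr [554.3  42.9  80. ]
   len 378.8 ang -1.612
   len 261.1 ang 3.102
   len 378.3 ang 1.526
   len 259.8 ang -0.038
slat [[610.0, 197.2], [554.7, -217.7], [495.2, -209.4], [550.9, 204.1]] ctr [552.7  -6.5 100. ]
   len 418.6 ang -1.703
   len 60.1 ang 3.003
   len 417.3 ang 1.437
   len 59.5 ang -0.117
line [[587.1, 30.2], [527.5, 38.3]] ctr [557.3  34.2 100. ]
   len 60.1 ang 3.008
   len 60.1 ang -0.133
box [[594.2, 424.0], [581.5, 329.4], [464.6, 345.7], [478.8, 439.2]] ctr [529.8 384.6  75. ]
   len 95.4 ang -1.704
   len 117.9 ang 3.003
   len 94.6 ang 1.42
   len 116.3 ang -0.131
disc [[530.0, 386.7]] ctr [530.  386.7  80. ]
   len 0.0 ang 0.0
bar [[543.4, 391.0], [513.9, 371.1]] ctr [528.7 381.  109. ]
   len 35.7 ang -2.549
   len 35.7 ang 0.593
marks [[560.5, 413.6], [568.1, 392.5], [564.5, 370.8], [549.3, 354.8]] ctr [560.6 382.9  75. ]
   len 22.4 ang -1.224
   len 22.0 ang -1.732
   len 22.1 ang -2.331
   len 59.9 ang 1.384
bottle [[700.6, 333.0]] ctr [700.6 333.  190. ]
   len 0.0 ang 0.0
```

```bash
cat >> h.py <<'E'
def go(x,y,z,phi):
    "print row (tool axes) to reach TCP x,y,z pointing down with tool x at world angle phi"
    s=ctrl.sense(); r=rot(s["ee_rot"])
    T=R.from_matrix(np.array([[np.cos(phi),np.sin(phi),0],[np.sin(phi),-np.cos(phi),0],[0,0,-1]]))
    d=r.inv().apply(np.array([x,y,z])-s["eef_pos"]); w=(r.inv()*T).as_rotvec()
    print("row",d.round(1),w.round(4),"n>=",max(np.linalg.norm(d)/50,np.linalg.norm(w)/.15).round(1))
def st():
    s=ctrl.sense(); x=rot(s["ee_rot"]).apply([1,0,0])
    print("t",s["time_s"],"pos",s["eef_pos"].round(1),"phi",np.arctan2(x[1],x[0]).round(4),"F",s["force"].round(1),"tq",s["wrist_torque"].round(2),"w",round(s["grip_width"],3),"gf",round(s["grip_force"],1),"q6",s["joints"][5].round(2))
E
python3 -c "
from h import *
go(530,385.5,404,.767)"
```

```text
row [ 630.  -705.5    1.2] [-0.0011 -0.0005 -0.4172] n>= 18.9
```

The rows are not in the units I measure in: shifts go in shares of 1000 mm and turns go in shares of 2 pi rad. I convert before sending: -705 mm / 1000 = -0.705, 630 mm / 1000 = 0.63, -0.417 rad / 6.2832 = -0.0664.

```bash
python3 steer.py '[[[0.63,-0.705,0],[0,0,-0.0664]],[[0.63,-0.705,0],[0,0,-0.0664]],[[0.63,-0.705,0],[0,0,-0.0664]],[[0.63,-0.705,0],[0,0,-0.0664]],[[0.63,-0.705,0],[0,0,-0.0664]],[[0.63,-0.705,0],[0,0,-0.0664]],[[0.63,-0.705,0],[0,0,-0.0664]],[[0.63,-0.705,0],[0,0,-0.0664]]]' 1.0 40
python3 -c "
from h import *
go(530,385.5,404,.767)"
```

```text
time_s: 0.9
eef_pos: [328.1, -119.7, 404.8]
ee_rot: [0.0, 0.928, 0.374, 0.0]
force: [0.8, -0.5, -0.3]
grip_width: 0.994
grip_force: 0.0
row [ 495.7 -224.1    0.7] [ 0.0004 -0.0001 -0.001 ] n>= 10.9
```

In the tool's units: 490 mm / 1000 = 0.49, -220 mm / 1000 = -0.22.

```bash
python3 steer.py '[[[0.49,-0.22,0],[0,0,0]],[[0.49,-0.22,0],[0,0,0]],[[0.49,-0.22,0],[0,0,0]],[[0.49,-0.22,0],[0,0,0]],[[0.49,-0.22,0],[0,0,0]],[[0.49,-0.22,0],[0,0,0]],[[0.49,-0.22,0],[0,0,0]],[[0.49,-0.22,0],[0,0,0]]]' >/dev/null
python3 -c "
from h import *
go(530,385.5,330,.767)"
```

```text
row [130.7 -59.7  74.3] [-0.0001  0.0005  0.0003] n>= 3.2
```

In the tool's units: 126 mm / 1000 = 0.126, 74 mm / 1000 = 0.074.

```bash
python3 steer.py '[[[0.126,-0.058,0.074],[0,0,0]],[[0.126,-0.058,0.074],[0,0,0]],[[0.126,-0.058,0.074],[0,0,0]],[[0.126,-0.058,0.074],[0,0,0]],[[0.126,-0.058,0.074],[0,0,0]],[[0.126,-0.058,0.074],[0,0,0]]]' >/dev/null
python3 - <<'E'
from h import *
import cv2
st();go(530,385.5,258,.767)
w=ctrl.calibration("wrist"); im=ctrl.capture("wrist"); cv2.imwrite("pics/w1.png",im[:,:,::-1])
print(proj(w,[[530,385.5,109],[530,385.5,84],[530+17*.72,385.5+17*.69,109]]))
E
```

```text
t 2.3 pos [527.7 377.9 331.6] phi 0.7664 F [-0.6 -0.1  1.2] tq [-0.02 -0.03 -0.01] w 0.999 gf 0.0 q6 1.25
row [ 6.9 -3.9 73.6] [ 0.0005 -0.0008 -0.0006] n>= 1.5
[[314.47194007 258.30639349]
 [315.23373019 245.09124075]
 [314.33663973 229.92666582]]
```

View pics/w1.png

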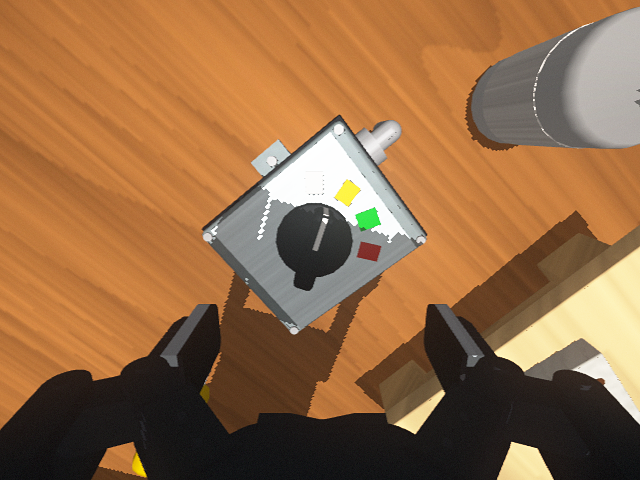

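The box and switch are at the predicted place (disc at about (314,240)). But the bar's white line, from (328,210) to (315,250), leans off the white mark, so I'm measuring it more closely.

```bash
python3 - <<'E'
from h import *
import cv2
im=cv2.imread("pics/w1.png")
cv2.imwrite("pics/w1c.png",cv2.resize(im[165:305,250:400],None,fx=4,fy=4,interpolation=cv2.INTER_CUBIC))
w=ctrl.calibration("wrist")
P=ray(w,[(328,210),(315,250)],109);print(P.round(1),np.arctan2(*(P[0]-P[1])[1::-1]))
print(ray(w,[(315,183),(347,192),(368,219),(369,252)],75).round(1))
print(ray(w,[(340,118),(425,240),(294,331),(206,236)],75).round(1))
E
```

```text
[[555.9 399.4 109. ]
 [533.9 388.5 109. ]] 0.4610576525340009
[[557.9 412.1  75. ]
 [568.  393.3  75. ]
 [565.  370.7  75. ]
 [549.5 353.7  75. ]]
[[596.8 428.2  75. ]
 [581.4 332.8  75. ]
 [469.6 349.3  75. ]
 [482.  440.3  75. ]]
```

View pics/w1c.png

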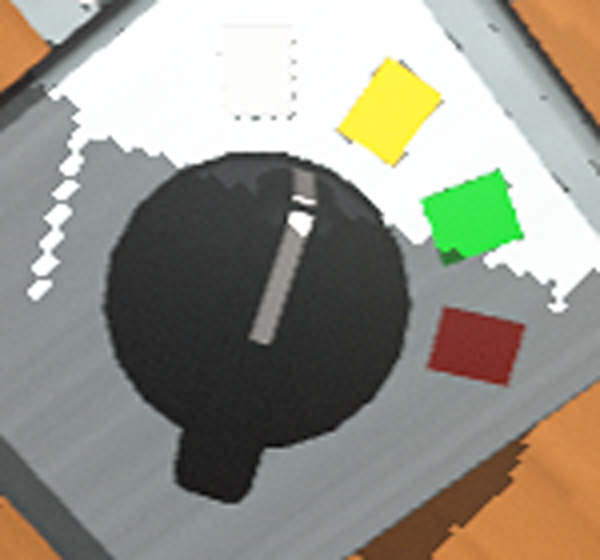

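The pointer is about 0.30 rad off white: bar at world 0.47, green at world -0.433. I'll grip the bar at its real angle and turn to the absolute green angle.

```bash
python3 -c "
from h import *
st();go(531.2,386.7,330,.467)"
```

```text
t 2.35 pos [527.7 377.7 332.1] phi 0.7659 F [0.8 0.2 0.7] tq [-0.   -0.02  0.03] w 1.001 gf 0.0 q6 1.25
row [ 8.8 -4.1  2.1] [ 0.0005 -0.0016  0.2988] n>= 2.0
```

In the tool's units: 60 mm / 1000 = 0.06, 40 mm / 1000 = 0.04, 0.299 rad / 6.2832 = 0.0476.

```bash
python3 steer.py '[[[0.0088,-0.0041,0.002],[0,0,0.0239]],[[0.0088,-0.0041,0.002],[0,0,0.0476]],[[0.0088,-0.0041,0.04],[0,0,0.0476]],[[0.0088,-0.0041,0.06],[0,0,0.0476]],[[0.0088,-0.0041,0.06],[0,0,0.0476]]]' >/dev/null
python3 -c "
from h import *
st();go(531.2,386.7,258,.467)"
```

```text
t 2.85 pos [530.9 386.5 269.3] phi 0.4665 F [-0.6  0.1 -0.8] tq [-0.01 -0.04 -0.  ] w 0.999 gf 0.0 q6 1.56
row [ 0.4 -0.1 11.3] [ 0.      0.0038 -0.0005] n>= 0.2
```

In the tool's units: 11 mm / 1000 = 0.011.

```bash
python3 steer.py '[[[0,0,0.011],[0,0,0]],[[0,0,0.011],[0,0,0]]]' >/dev/null; python3 steer.py '[[[0,0,0],[0,0,0]],[[0,0,0],[0,0,0]],[[0,0,0],[0,0,0]],[[0,0,0],[0,0,0]],[[0,0,0],[0,0,0]],[[0,0,0],[0,0,0]]]' 0 40
python3 -c "
from h import *
st();go(531.2,386.7,258,-.433)"
```

```text
time_s: 3.65
eef_pos: [531.1, 387.9, 259.9]
ee_rot: [-0.0, 0.973, 0.232, 0.0]
force: [-0.2, 0.3, 2.0]
grip_width: 0.13
grip_force: 40.9
t 3.65 pos [531.1 387.9 259.9] phi 0.4679 F [-0.2  0.3  2. ] tq [0.04 0.14 0.02] w 0.13 gf 40.9 q6 1.56
row [-0.5  1.1  1.9] [-2.000e-04 -1.000e-04  9.009e-01] n>= 6.0
```

In the tool's units: 0.92 rad / 6.2832 = 0.1464.

```bash
python3 steer.py '[[[0,0,0],[0,0,0.0239]],[[0,0,0],[0,0,0.0477]],[[0,0,0],[0,0,0.0716]],[[0,0,0],[0,0,0.0955]],[[0,0,0],[0,0,0.1194]],[[0,0,0],[0,0,0.1464]],[[0,0,0],[0,0,0.1464]],[[0,0,0],[0,0,0.1464]]]'
python3 -c "
from h import *
st()"
```

```text
time_s: 4.45
eef_pos: [531.2, 387.3, 259.9]
ee_rot: [0.001, 0.975, -0.223, -0.0]
force: [-2.1, -5.5, 4.0]
grip_width: 0.129
grip_force: 41.2
t 4.45 pos [531.2 387.3 259.9] phi -0.45 F [-2.1 -5.5  4. ] tq [-0.91  0.33  0.08] w 0.129 gf 41.2 q6 2.47
```

In the tool's units: -100 mm / 1000 = -0.1, -60 mm / 1000 = -0.06.

```bash
python3 steer.py '[[[0,0,0],[0,0,0]],[[0,0,0],[0,0,0]],[[0,0,0],[0,0,0]],[[0,0,0],[0,0,0]],[[0,0,0],[0,0,0]],[[0,0,-0.02],[0,0,0]],[[0,0,-0.06],[0,0,0]],[[0,0,-0.1],[0,0,0]]]' 1.0
python3 - <<'E'
from h import *
import cv2
st();w=ctrl.calibration("wrist"); im=ctrl.capture("wrist")[:,:,::-1]
c=proj(w,[[531.2,387,84]])[0].astype(int);print(c)
cv2.imwrite("pics/w2.png",cv2.resize(im[max(0,c[1]-100):c[1]+100,max(0,c[0]-130):c[0]+130],None,fx=3,fy=3))
E
```

```text
time_s: 5.25
eef_pos: [531.1, 387.7, 360.5]
ee_rot: [0.0, 0.975, -0.224, -0.001]
force: [0.6, 0.0, 0.4]
grip_width: 1.002
grip_force: 0.0
t 5.25 pos [531.1 387.7 360.5] phi -0.452 F [0.6 0.  0.4] tq [0.03 0.   0.01] w 1.002 gf 0.0 q6 2.48
[322 240]
```

View pics/w2.png

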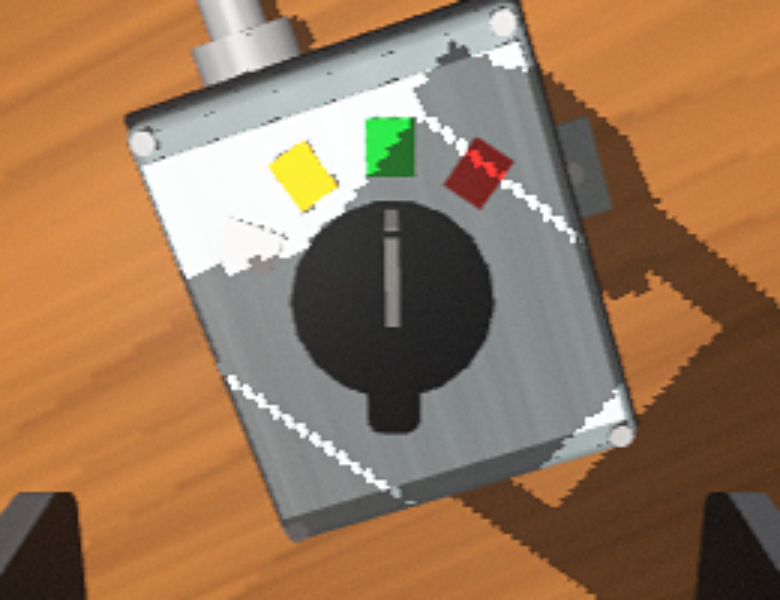

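The pointer now stands at green (line (392,210)–(392,325), green mark at (390,147)). Next I'll move above the slat.

```bash
python3 -c "
from h import *
go(568.2,113,330,1.438)"
```

```text
row [153.  231.5  37.8] [ 4.0000e-04 -1.2700e-02 -1.8898e+00] n>= 12.6
```

In the tool's units: 230 mm / 1000 = 0.23, 215 mm / 1000 = 0.215, -1.2 rad / 6.2832 = -0.191.

```bash
python3 steer.py '[[[0,0.02,0],[0,0,-0.0239]],[[0.02,0.06,0],[0,0,-0.0477]],[[0.04,0.095,0],[0,0,-0.0716]],[[0.06,0.13,0],[0,0,-0.0955]],[[0.08,0.165,0],[0,0,-0.1194]],[[0.1,0.195,0],[0,0,-0.1432]],[[0.12,0.215,0],[0,0,-0.1671]],[[0.14,0.23,0],[0,0,-0.191]]]' >/dev/null
python3 -c "
from h import *
go(568.2,113,330,1.438)"
```

```text
row [ 4.9 11.6 29.9] [ 3.000e-04 -2.000e-04 -6.854e-01] n>= 4.6
```

In the tool's units: 30 mm / 1000 = 0.03, 20 mm / 1000 = 0.02, -0.685 rad / 6.2832 = -0.109.

```bash
python3 steer.py '[[[0.005,0.0115,0.02],[0,0,-0.0239]],[[0.005,0.0115,0.03],[0,0,-0.0477]],[[0.005,0.0115,0.03],[0,0,-0.0716]],[[0.005,0.0115,0.03],[0,0,-0.0955]],[[0.005,0.0115,0.03],[0,0,-0.109]],[[0.005,0.0115,0.03],[0,0,-0.109]],[[0.005,0.0115,0.03],[0,0,-0.109]]]' >/dev/null
python3 - <<'E'
from h import *
import cv2
st();go(568.2,113,252,1.438)
w=ctrl.calibration("wrist"); im=ctrl.capture("wrist")[:,:,::-1]
cv2.imwrite("pics/w3.png",im)
a=-.133;X=np.array([np.cos(a),np.sin(a),0]);Y=np.array([-np.sin(a),np.cos(a),0]);L=np.array([557.6,33.7,100])
for n,P in dict(line_near=L-30*X,line_far=L+30*X,in_near=L+170*Y-30*X,in_far=L+170*Y+30*X,near80=L+80*Y-30*X,far80=L+80*Y+30*X).items(): print(n,proj(w,P)[0].round(1))
E
```

```text
t 6.8 pos [568.1 114.7 329.6] phi 1.4298 F [ 0.4 -0.6 -0.8] tq [ 0.02 -0.07  0.06] w 1.003 gf 0.0 q6 0.14
row [-1.6  0.3 77.6] [ 0.0001 -0.     -0.0082] n>= 1.6
line_near [277.9 378.8]
line_far [367.4 378.2]
in_near [263.2 107.9]
in_far [377.1 106.9]
near80 [271.8 267.4]
far80 [371.4 266.6]
```

View pics/w3.png

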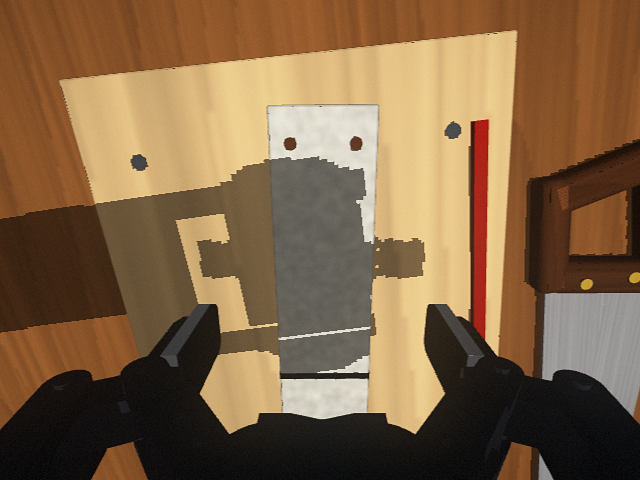

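The slat lies within 2 mm of the prediction: line at row 375, inner end at (268–379,105). The pencil, at column 480, is well clear of the fingers. Descend and grip.

In the tool's units: 79.5 mm / 1000 = 0.0795, 40 mm / 1000 = 0.04, -0.008 rad / 6.2832 = -0.0013.

```bash
python3 steer.py '[[[-0.0015,0.0005,0.04],[0,0,-0.0013]],[[-0.0015,0.0005,0.0795],[0,0,-0.0013]],[[-0.0015,0.0005,0.0795],[0,0,-0.0013]],[[-0.0015,0.0005,0.0795],[0,0,-0.0013]]]' >/dev/null
python3 -c "
from h import *
st()"
python3 steer.py '[[[0,0,0],[0,0,0]],[[0,0,0],[0,0,0]],[[0,0,0],[0,0,0]],[[0,0,0],[0,0,0]],[[0,0,0],[0,0,0]]]' 0 50 >/dev/null
python3 - <<'E'
from h import *
import cv2
st()
im=ctrl.capture("wrist")[:,:,::-1]; cv2.imwrite("pics/w4.png",im)
E
```

```text
t 7.25 pos [568.7 113.1 251.1] phi 1.4393 F [0.2 0.8 0.9] tq [ 0.01 -0.02  0.02] w 1.001 gf 0.0 q6 0.13
t 7.75 pos [568.8 113.1 252.5] phi 1.4397 F [-1.  -0.2  6.4] tq [ 0.01  0.35 -0.15] w 0.695 gf 54.5 q6 0.13
```

View pics/w4.png

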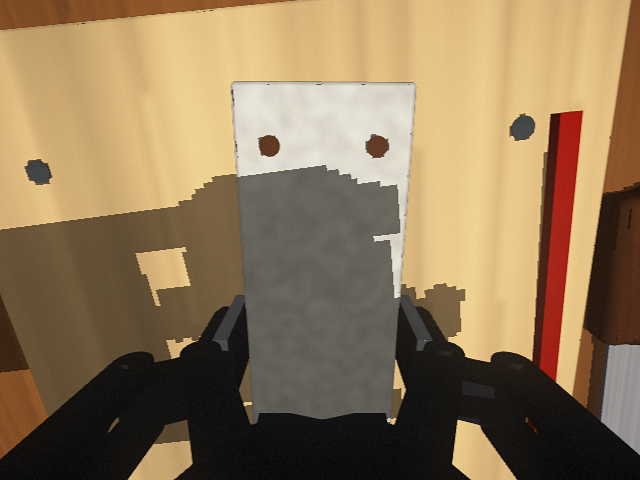

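Gripped over 59 mm with the slat pressed down by 6 N. Slide most of the way, straightening as it goes.

In the tool's units: -160 mm / 1000 = -0.16, 1.5 mm / 1000 = 0.0015, -0.09 rad / 6.2832 = -0.0143.

```bash
python3 steer.py '[[[-0.01,0.0005,0.001],[0,0,-0.0008]],[[-0.03,0.0015,0.0015],[0,0,-0.0024]],[[-0.055,0.0025,0.0015],[0,0,-0.0048]],[[-0.08,0.0035,0.0015],[0,0,-0.0072]],[[-0.105,0.0045,0.0015],[0,0,-0.0095]],[[-0.13,0.0055,0.0015],[0,0,-0.0111]],[[-0.15,0.0065,0.0015],[0,0,-0.0127]],[[-0.16,0.007,0.0015],[0,0,-0.0143]]]'  >/dev/null
python3 steer.py '[[[0,0,0],[0,0,0]],[[0,0,0],[0,0,0]]]'  >/dev/null
python3 - <<'E'
from h import *
import cv2
st()
im=ctrl.capture("top")[:,:,::-1]; cv2.imwrite("pics/t2.png",im)
s=ctrl.capture("scene")[:,:,::-1]; cv2.imwrite("pics/s2.png",s)
a=cv2.resize(im[180:300,290:422],None,fx=3,fy=3,interpolation=cv2.INTER_CUBIC)
b=cv2.resize(s[180:300,220:352],None,fx=3,fy=3,interpolation=cv2.INTER_CUBIC)
cv2.imwrite("pics/ab.png",np.hstack([a,b]))
E
```

```text
t 8.8 pos [555.2 -46.7 252.4] phi 1.5289 F [-2.2  0.7 18.1] tq [ 0.13  1.01 -0.46] w 0.692 gf 56.0 q6 -0.25
```

View pics/ab.png

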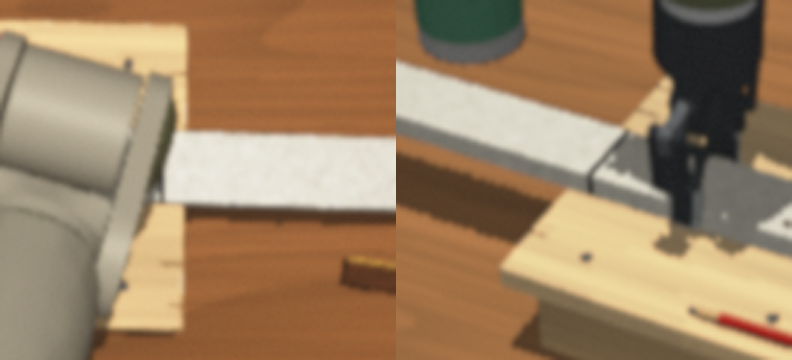

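The top view shows the slat leaving the edge square. In the scene crop the line runs (230,133)–(196,172) and the platform edge (104,265)–(169,192) and on to (276,78). I'll compute positions from these, plus the outer end by image code.

```bash
cat > m.py <<'E'
from h import *
import cv2
def outer(im):
    "slat outer end in BGR top image: white low-saturation blob right of the edge"
    hsv=cv2.cvtColor(np.ascontiguousarray(im),cv2.COLOR_BGR2HSV); m=((hsv[:,:,1]<40)&(hsv[:,:,2]>185)).astype(np.uint8)
    m[:,:357]=0; m[:215]=0; m[265:]=0; m[:,500:]=0
    n,l,s,c=cv2.connectedComponentsWithStats(m); i=1+np.argmax(s[1:,4]); print("blob",s[i])
    cs,_=cv2.findContours((l==i).astype(np.uint8),0,1)
    return cv2.boxPoints(cv2.minAreaRect(max(cs,key=len)))
E
python3 - <<'E'
from m import *
np.set_printoptions(precision=2,suppress=True)
pc=np.array([554.3,42.9]); a=-.041; Rm=np.array([[np.cos(a),np.sin(a)],[-np.sin(a),np.cos(a)]])
loc=lambda P:(P[:,:2]-pc)@Rm.T+[0,190]   # in platform_edge frame
sc=ctrl.calibration("scene"); tc=ctrl.calibration("top")
L=ray(sc,crop([(230,133),(196,172)],3,220,180),100); E=ray(sc,crop([(104,265),(169,192),(276,78)],3,220,180),80)
print("scene line",loc(L)); print("scene edge",loc(E))
print("top edge",loc(ray(tc,crop([(187,28),(183,328)],3,290,180),80)))
im=cv2.imread("pics/t2.png"); B=outer(im); print(B); print("outer",loc(ray(tc,B,100)))
T=ray(tc,crop([(180,131),(390,137.5),(390,211),(180,203.5)],3,290,180),100); print("slat edges",loc(T))
E
```

```text
scene line [[-22.45  20.71]
 [ 30.02  20.46]]
scene edge [[ 126.6     0.15]
 [  37.53    1.05]
 [-128.34    6.74]]
top edge [[ 127.25   -0.03]
 [-128.76   -0.15]]
blob [ 357  220   96   45 2362]
[[357. 220.]
 [452. 220.]
 [452. 264.]
 [357. 264.]]
outer [[  43.55  -11.95]
 [  49.66 -252.02]
 [ -61.5  -250.68]
 [ -67.05  -13.31]]
slat edges [[  34.62    6.37]
 [  33.57 -170.02]
 [ -28.36 -169.79]
 [ -26.31    5.51]]
```

Both cameras and the arm agree: the line is about 20.5 mm inside the edge and the slat is parallel to within 0.01 rad. Slide the rest.

In the tool's units: -20.4 mm / 1000 = -0.0204, -18 mm / 1000 = -0.018.

```bash
python3 steer.py '[[[-0.005,0,0],[0,0,0]],[[-0.012,0,0],[0,0,0]],[[-0.018,0,0],[0,0,0]],[[-0.0204,0,0],[0,0,0]],[[-0.0204,0,0],[0,0,0]],[[-0.0204,0,0],[0,0,0]]]'  >/dev/null
python3 - <<'E'
from m import *
np.set_printoptions(precision=2,suppress=True)
st()
pc=np.array([554.3,42.9]); a=-.041; Rm=np.array([[np.cos(a),np.sin(a)],[-np.sin(a),np.cos(a)]])
sc=ctrl.calibration("scene"); tc=ctrl.calibration("top")
W=lambda x,y,z:np.r_[pc+Rm.T@np.array([x,y-190]),z]
t=ctrl.capture("top")[:,:,::-1]; s=ctrl.capture("scene")[:,:,::-1]
cv2.imwrite("pics/t3.png",t);cv2.imwrite("pics/s3.png",s)
def prof(im,cal,xs,ys,z):
    u=proj(cal,[W(x,y,z) for x in xs for y in ys]).astype(np.float32).reshape(len(xs),len(ys),2)
    return cv2.remap(np.ascontiguousarray(im).astype(np.float32),u[...,0],u[...,1],cv2.INTER_LINEAR).mean(2)
ys=np.arange(-14,14.1,1)
for x0 in(-15,3,22):
    p=prof(s,sc,np.arange(x0-5,x0+6),ys,100).mean(0); print("scene line x",x0,"y of min",ys[p.argmin()],p[8:22].round(0))
ye=np.arange(-270,-230,1.)
for x0 in(-15,3,22):
    p=prof(t,tc,np.arange(x0-5,x0+6),ye,100).mean(0); g=np.gradient(p); print("top outer x",x0,ye[g.argmax()],p[::5].round(0))
yb=np.arange(-15,15.1,1)
for n,i,c,xs in(("top",t,tc,(60,90,-80)),("scene",s,sc,(60,90,115))):
  for x0 in xs:
    p=prof(i,c,np.arange(x0-6,x0+7),yb,80).mean(0);print(n,"edge x",x0,yb[np.abs(np.gradient(p)).argmax()])
E
```

```text
t 9.5 pos [554.5 -65.6 252.5] phi 1.5292 F [ 0.3 12.8 19.9] tq [ 1.99  0.6  -0.42] w 0.692 gf 56.1 q6 -0.29
scene line x -15 y of min 4.0 [211. 208. 203. 193. 179. 161. 140. 120. 105.  96.  95.  99. 105. 109.]
scene line x 3 y of min 14.0 [212. 209. 202. 192. 177. 161. 143. 128. 119. 116. 118. 121. 123. 123.]
scene line x 22 y of min 2.0 [213. 209. 203. 192. 178. 161. 145. 134. 133. 141. 155. 171. 184. 192.]
top outer x -15 -248.0 [106. 106. 107. 108. 139. 205. 220. 217.]
top outer x 3 -250.0 [ 61.  62.  91. 110. 164. 211. 222. 220.]
top outer x 22 -255.0 [ 48.  48.  68. 129. 185. 212. 221. 216.]
top edge x 60 -10.0
top edge x 90 1.0
top edge x -80 1.0
scene edge x 60 -1.0
scene edge x 90 0.0
scene edge x 115 0.0
```

In the tool's units: -1.2 mm / 1000 = -0.0012.

```bash
python3 steer.py '[[[-0.0012,0,0],[0,0,0]],[[-0.0012,0,0],[0,0,0]],[[-0.0012,0,0],[0,0,0]],[[-0.0012,0,0],[0,0,0]],[[-0.0012,0,0],[0,0,0]]]'  >/dev/null
python3 - <<'E'
from m import *
st()
pc=np.array([554.3,42.9]); a=-.041; Rm=np.array([[np.cos(a),np.sin(a)],[-np.sin(a),np.cos(a)]])
sc=ctrl.calibration("scene"); s=ctrl.capture("scene")[:,:,::-1]
ys=np.arange(-6,10.1,1)
for x0 in(18,22,26):
    u=proj(sc,[np.r_[pc+Rm.T@np.array([x,y-190]),100] for x in np.arange(x0-2,x0+3) for y in ys]).astype(np.float32).reshape(5,-1,2)
    p=cv2.remap(np.ascontiguousarray(s).astype(np.float32),u[...,0],u[...,1],cv2.INTER_LINEAR).mean((0,2)); print(x0,ys[p.argmin()],p.round(0))
E
```

```text
t 10.1 pos [554.4 -66.5 252.4] phi 1.5293 F [ 0.4 14.1 19.1] tq [ 2.34  0.57 -0.39] w 0.689 gf 56.1 q6 -0.29
18 1.0 [211. 206. 198. 186. 170. 153. 139. 132. 133. 141. 153. 163. 169. 171.
 169. 162. 154.]
22 1.0 [210. 205. 196. 184. 168. 152. 140. 137. 142. 154. 169. 183. 194. 200.
 203. 201. 198.]
26 1.0 [210. 203. 193. 180. 164. 148. 138. 137. 144. 159. 174. 189. 200. 207.
 211. 213. 214.]
```

```bash
python3 -c "
from h import *
print(ctrl.finish_job()); st()"
```

```text
the job is handed in; nothing more can be done
None
the job is handed in; nothing more can be done
```

The job is handed in, though no verdict came back: the switch is at green, the pencil line measures within about 1 mm of the platform's right-hand edge, and the gripper is holding the slat flat on the platform with about 19 N of downward push.

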